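Chock the mailing tube on the sloping rack

ROBOT

A 6-joint arm with a two-finger parallel gripper is mounted at the origin on a cart in front of the work surface, level with it; the furniture and walls round the work are solid. World frame = base frame: x ahead of the robot, y to its left, z up, the work surface at z = 0. Lengths are in m, angles in rad, forces in N, time in s.
With the tool pointing down it reaches from about 0.25 to 0.8 m from the base axis. Payload 8.5 kg.
Tool frame: the origin (TCP) lies on the centre line of the jaws, within the pads' length; the fingertips stand 19 mm ahead of it and the grasp point (between the pads) is the TCP (ctrl.finger_overhang is the distance from the TCP to the fingertips, in m); z points along the fingers, y is the line along which they close (so a half turn about z gives the same grasp; the last joint's range is limited). The gripper opens to 85 mm and grips with 20 to 120 N. Pads are 22 mm wide; open, the fingers measure 114 mm over their backs; the gripper's body (76 mm by 85 mm) begins 54 mm behind the grasp point. The pads swing forward as they close: fully open they stand 13 mm farther back than shut.
Start: joints at [-1.164, 0.238, -0.013, 1.319, 0, 1.571], TCP at [0.208, -0.482, 0.213] pointing down, gripper open.
Joint ranges: [-2.66, 2.66], [-1.03, 1.9], [-1.14, 1.46], [-1.82, 2.27], [-1.45, 1.34], [-3.14, 3.14]. Speed limits (rad/s): [2.22, 2.22, 2.79, 3.14, 3.14, 3.14].

INTERFACE

Orientations are given as a unit quaternion [x, y, z, w].
In Python, from plant import ctrl, camera, get_calibration, ticket, silhouettes, landmark_of gives the robot as it stands.
- The arm moves only by the tool move_arm, never from a script. Its argument "motion" is a list of rows, each a list of 3 entries, a list of its own where there are three numbers: the shift along the tool's x, y, z in m, then the turn about the tool's z in degrees, then the opening, from 0 (shut) to 1 (fully open). A call has 1 to 10 rows; each row is the pose to reach, as a shift and turn from the pose commanded when the call began, along the tool's axes at that moment; what a row does not reach only later rows make up. A row lasts 1/12 s, in which the tool goes at most 41.7 mm and 7.16 degrees, less where a joint would pass 70% of its speed; a pose out of reach is approached as far as the arm can. A call with a gripper value outside its range is refused whole. The fingers move at their own pace and stop on an object; "grip_force" is the grip in N (left out, the last holds). Time passes only in rows, so rows that repeat a pose let the fingers close. It gives the time, the measured TCP pose, the force, the opening and the grip force at its end, in the units of the state.
- ctrl.get_obs(): the state, without advancing time (a new reading comes with each control period).
- camera(name): name is "scene" or "top"; returns the picture (384x512x3 uint8, blue, green, red); there is no depth.
- get_calibration(name): a dict with "camera_matrix" (3x3 intrinsics, pixels), "view" (4x4, takes a point from world to camera coordinates). Camera axes: x right, y down, z forward; pixel columns grow to the right and rows downward; lengths in m; the calibration is good to about 2 mm. A picture is of the moment at which its call begins. get_calibration takes no time and is no camera call.
- ticket.job_done(): hands the job in; it is judged then, once.
Trained networks look in the newest picture that a camera, given by its name, has taken for a name from the list of things; names that differ only in an ending like _2 or _b are one class to them, and where a whole thing is asked for, a point or a joint stands for the part that bears it (a point fixed in the world has none). Each returns a list of dicts, best first, with "confidence" (0 to 1); they miss things now and then, are a little off and sometimes report something else, mostly with a low value. They report only what shows in the picture. A call takes as long as a camera call. They do not tell look-alikes from the thing itself.
- silhouettes(camera, query): "mask" (384x512 bool, what is visible of it).
- landmark_of(camera, query): "xyz" ([x, y, z] in m, in world coordinates, good to about 4 mm: a listed point, or the origin of a listed thing).
The state is a dict: "clock": time; "q": joint angles; "joint_velocities": joint speeds; "joint_efforts": joint torques, N m; "tool_pos": TCP position; "orientation": TCP orientation; "wrist_force": force on the tool from outside, world axes, zero at the start; "torque": the same for the moment, N m; "width": finger opening in m; "finger_force": force on a finger pad.
Only numpy, scipy, OpenCV 4.12 (cv2) and the standard library are available. Lean on these libraries where they do the work, as an engineer would, in place of code of your own. Each camera call takes 0.05 s, during which the arm holds its last target. There are 200 camera calls.

TASK

Put the mailing tube away on the sloping cork rack so that it cannot roll off: first set the orange chock on the middle of the cork, lying flat, its thin edge straight uphill, and let go of it. Then lay the standing tube down on its side in the grey pen tray, let go, take it again across its barrel from above, lay it level across the cork on the uphill side of the chock, and bring it to bear on the chock before you let go; it must never be left to roll there. Leave the other things on the desk where they are.

Things in the scene. Friction and masses are not known exactly. Their poses are not given: they have to be found in the camera images.
- rack: wooden tube rack fixed to the desk, 174 (x) x 194 (y) mm, origin at desk height under its centre. Its cork deck falls 9 degrees towards the rack's -x (roughly towards the robot), open at the low end; the high end has a lip 8 mm above the cork. Upright cheeks 9 mm thick at its +y and -y sides, 176 mm apart inside, rise 56 mm above the cork (up to 99 mm above the desk at the high end).
- deck (a point): centre of the cork deck's top surface, 30 mm above the desk; x points uphill along the slope, y along the rack's width (level), z square to the cork. The deck reaches x = -85 to +79 mm, y = -88 to +88 mm.
- pen_tray: shallow grey pen tray fixed to the desk, 66 (x) x 176 (y) x 10 mm high, walls 4 mm, inner floor 4 mm above the desk, inside 58 x 168 mm; origin at desk height under its centre; long side along its y. It may stand left or right of the robot, the rack on the other side.
- mailing_tube: closed card mailing tube, a cylinder 52 mm in diameter and 150 mm long, brown with a blue band and white end caps, about 0.14 kg, rolls freely; at the start it stands on end. Origin at the centre of one end (the lower one at the start), z along the tube.
- tube_mid (a point): middle of the tube, on its axis, 75 mm from either end; z along the tube.
- chock: weighted orange wedge, 70 (x) x 50 (y) mm, 0.2 kg; origin centre of underside. Thin edge (1.5 mm) at x=+35; face rises 30 deg to 14 mm high at x=+13, flat back to x=-23; upright finger rib x=-35 to -23, 50 mm wide, 42 mm high: grip it across x. A tube resting against it has its axis 45 mm in front (+x) of the origin, 26 mm up. Held on the cork by friction; over 2 N may slide it.
- sticky_notes: block of pink and yellow sticky notes, 76x76x18 mm; a bystander, loose; origin at the centre of its underside
- stapler: cream stapler, 34x118x40 mm; a bystander, loose; origin at the centre of its underside
- tape_dispenser: yellow tape dispenser, 28x127x51 mm; a bystander, loose; origin at the centre of its underside
- mint_tin: pale green hinged tin, 65x97x28 mm; a bystander, loose; origin at the centre of its underside
- calculator: light grey calculator, 128x78x16 mm; a bystander, loose; origin at the centre of its underside
- eraser: blue and white eraser, 22x44x13 mm; a bystander, loose; origin at the centre of its underside
- usb_hub: small black hub, 24x72x11 mm; a bystander, loose; origin at the centre of its underside
Things that resemble listed ones, but are neither listed nor needed, are in the scene too. There is more than one size of the mailing_tube; the job needs the larger.

How it is judged:
By the outcome, as a careful person would: the job done as asked, in the order asked, and still so for the second after the job is handed in, with the robot touching nothing.
It also fails if it takes over 72 s, if anything falls off the work surface, if the arm or the gripper's body presses on something with over 40 N, if the wrist force passes 120 N, or if a joint passes its speed limit or range.

## Working session

There is one attempt and no reset: what is moved stays moved. The work goes in short steps, Python scripts to look and compute and a tool call to move; the robot and the scene stay as the last step left them, time stands still between calls to the robot, and variables do not carry over. Pictures are saved under pics/ and viewed, at most 10 in all, crops included, and the job is handed in when it is done.

Besides the shell and the picture viewer there is one more tool, called after "Emit:" in YAML: its name, and indented under it one key for each argument. move_arm: Moves the arm, as the interface text tells. Its arguments: {"type":"object","properties":{"motion":{"type":"array"},"grip_force":{"type":"number"}},"required":["motion"]}

```bash
ls; mkdir -p pics; cat > h.py <<'E'
import numpy as np, cv2
from plant import ctrl, camera, get_calibration, ticket, silhouettes, landmark_of
def P(c):
    k=get_calibration(c); return np.array(k["camera_matrix"])@np.array(k["view"])[:3]
def proj(c,X):
    p=P(c)@np.append(X,1); return p[:2]/p[2]
def tri(a,b):
    A,B=P("scene"),P("top"); 
    X=cv2.triangulatePoints(A,B,np.array(a,float).reshape(2,1),np.array(b,float).reshape(2,1)); return (X[:3]/X[3]).ravel()
def onz(c,uv,z):
    M=P(c); H=np.c_[M[:,0],M[:,1],M[:,2]*z+M[:,3]]; p=np.linalg.solve(H,[uv[0],uv[1],1]); return p[:2]/p[2]
E
python3 - <<'E'
from h import *
np.set_printoptions(precision=4,suppress=True)
a=camera("scene");b=camera("top")
cv2.imwrite("pics/s0.png",a);cv2.imwrite("pics/t0.png",b)
for c in("scene","top"):
    V=np.array(get_calibration(c)["view"]);print(c,-V[:3,:3].T@V[:3,3], V[2,:3])
    for q in["deck","pen_tray","rack","tube_mid","mailing_tube","chock"]:
        for d in landmark_of(c,q):print(q,np.array(d["xyz"]),round(d["confidence"],2),proj(c,d["xyz"]).round())
print(ctrl.get_obs(),ctrl.finger_overhang)
E
```

```text
pics
scene [-0.3174  0.941   0.8682] [ 0.5679 -0.6322 -0.5271]
deck [0.4721 0.2492 0.0313] 0.94 [223. 244.]
pen_tray [ 0.44   -0.2869  0.0005] 0.75 [335. 183.]
pen_tray [ 0.6379 -0.2016 -0.0007] 0.59 [278. 175.]
rack [0.4711 0.2538 0.0016] 0.82 [223. 253.]
tube_mid [ 0.5213 -0.4457  0.0506] 0.81 [341. 149.]
tube_mid [ 0.4238 -0.0623  0.08  ] 0.72 [302. 191.]
tube_mid [ 0.4411 -0.2917 -0.0002] 0.25 [335. 182.]
mailing_tube [ 0.4248 -0.0688 -0.0012] 0.71 [302. 211.]
mailing_tube [ 0.5267 -0.4432  0.0008] 0.69 [338. 160.]
chock [ 0.4205 -0.0625  0.0797] 0.21 [302. 192.]
top [0.3733 0.0187 1.5122] [ 0.1161 -0.0072 -0.9932]
deck [0.4699 0.2529 0.0297] 0.64 [180. 219.]
pen_tray [ 0.4443 -0.2897 -0.0013] 0.76 [339. 225.]
pen_tray [ 0.4522 -0.4909  0.0011] 0.58 [397. 222.]
rack [0.4693 0.2571 0.001 ] 0.66 [180. 220.]
tube_mid [ 0.427  -0.0696  0.0789] 0.69 [277. 230.]
tube_mid [ 0.5784 -0.1092 -0.0017] 0.67 [286. 188.]
tube_mid [ 0.525  -0.4477  0.0523] 0.59 [388. 200.]
mailing_tube [ 0.5219 -0.4497  0.0005] 0.68 [384. 202.]
mailing_tube [ 0.4241 -0.0653  0.0035] 0.66 [274. 232.]
mailing_tube [ 0.5797 -0.1104 -0.006 ] 0.28 [286. 187.]
chock [0.4532 0.0711 0.0005] 0.79 [234. 224.]
{'clock': 0.7, 'q': array([-1.164 ,  0.2382, -0.0135,  1.3192, -0.    ,  1.5708]), 'joint_velocities': array([-0.0007, -0.0005, -0.0009,  0.001 , -0.0003,  0.0006]), 'joint_efforts': array([  0.0013, -53.843 ,  34.6646,   0.0027,   0.0003,   0.    ]), 'tool_pos': array([ 0.2077, -0.4821,  0.2131]), 'orientation': array([ 0.9794,  0.202 , -0.    , -0.    ]), 'wrist_force': array([-0.7185, -0.1303,  0.5731]), 'torque': array([ 0.0353, -0.0257, -0.0114]), 'finger_force': 0.0, 'width': 0.08538661529238412} 0.019
```

View pics/s0.png

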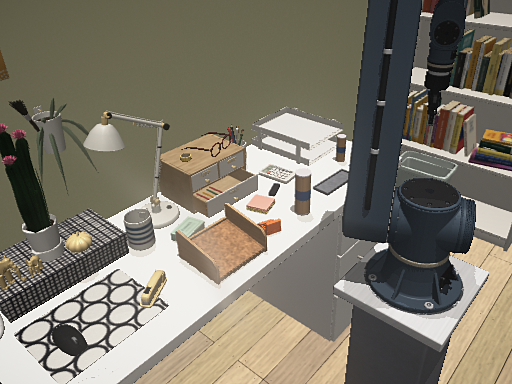

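View pics/t0.png

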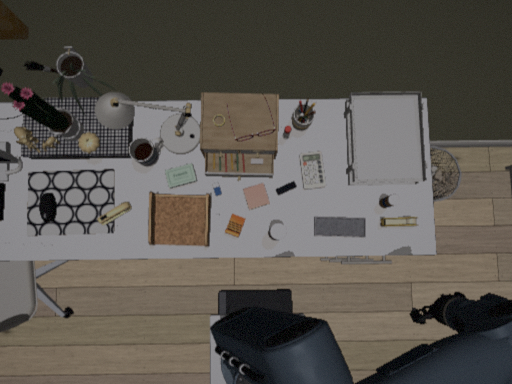

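```bash
python3 - <<'E'
from h import *
np.set_printoptions(precision=4,suppress=True)
a=camera("scene");b=camera("top")
C=np.vstack([cv2.resize(b[145:255,140:300],(800,550),interpolation=3)]);cv2.imwrite("pics/t1.png",C)
cv2.imwrite("pics/s1.png",cv2.resize(a[140:290,165:365],(800,600),interpolation=3))
for q,zt in[("rack",.07),("chock",.014),("pen_tray",.01),("mailing_tube",.15)]:
  for c in("scene","top"):
    for d in silhouettes(c,q):
        m=d["mask"].astype(np.uint8);k=max(cv2.findContours(m,0,2)[0],key=cv2.contourArea)
        pts=np.array([onz(c,p[0],zt) for p in k]);r=cv2.minAreaRect((pts*1000).astype(np.float32))
        print(q,c,round(d["confidence"],2),m.sum(),cv2.boundingRect(k),"rect@z",zt,np.round(r[0],1),np.round(r[1],1),round(r[2],1))
E
```

```text
rack scene 0.96 4009 (176, 203, 91, 80) rect@z 0.07 [456.9 263.3] [261.2 253. ] 87.5
rack top 0.79 3118 (148, 193, 63, 54) rect@z 0.07 [467.8 251.5] [205.8 169. ] 87.2
chock scene 0.55 274 (258, 219, 23, 16) rect@z 0.014 [437.9  71.3] [71.4 74.6] 66.8
chock top 0.78 261 (226, 216, 19, 21) rect@z 0.014 [447.1  67.4] [48.2 65.8] 67.5
pen_tray scene 0.85 525 (313, 169, 36, 26) rect@z 0.01 [ 438.4 -283.7] [189.5  82.2] 89.0
pen_tray top 0.89 1032 (314, 217, 53, 21) rect@z 0.01 [ 438.1 -291.1] [178.5  68.5] 89.2
mailing_tube scene 0.89 690 (295, 168, 16, 47) rect@z 0.15 [363.8  15.9] [ 45.8 256.7] 36.2
mailing_tube scene 0.61 249 (336, 134, 10, 28) rect@z 0.15 [ 428.3 -288.7] [ 31.3 209.9] 32.6
mailing_tube scene 0.27 89 (269, 183, 11, 12) rect@z 0.15 [431.4  65.5] [22.  66.2] 25.6
mailing_tube top 0.67 258 (268, 223, 19, 18) rect@z 0.15 [420.  -65.5] [50.3 57.2] 44.0
mailing_tube top 0.58 195 (379, 195, 21, 14) rect@z 0.15 [ 510.3 -417.9] [32.5 65.1] 17.5
```

View pics/t1.png

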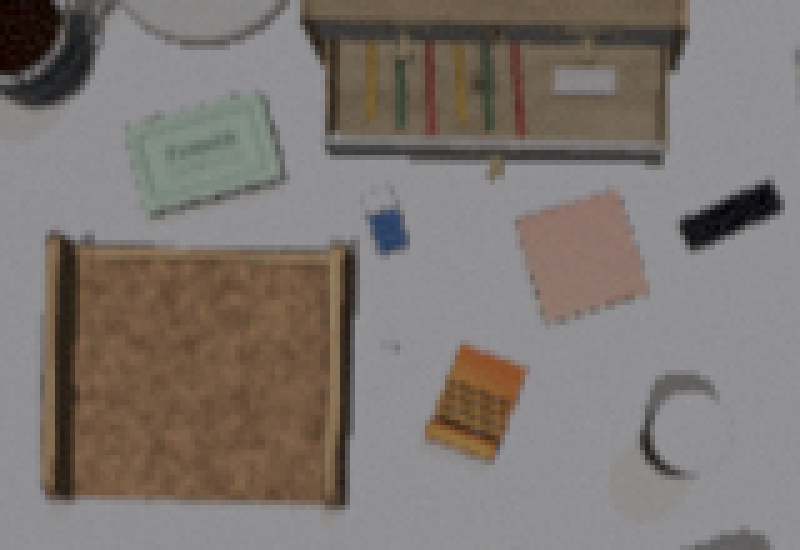

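View pics/s1.png

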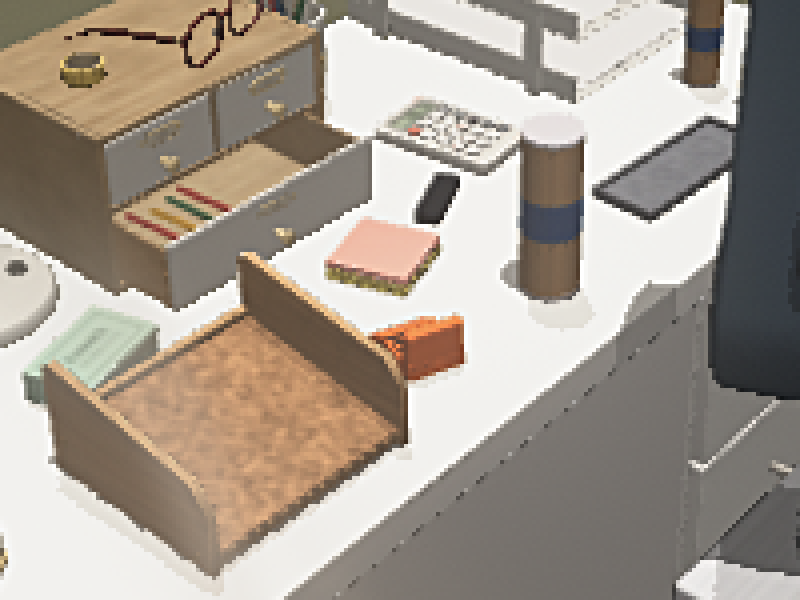

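```bash
cat > fit.py <<'E'
from h import *
from scipy.optimize import minimize
S=4
def box(x0,x1,y0,y1,z0,z1): return np.array([[x,y,z] for x in(x0,x1) for y in(y0,y1) for z in(z0,z1)])
def ext(prof,y0,y1): return np.array([[x,y,z] for x,z in prof for y in(y0,y1)])
s9=np.tan(np.radians(9))
ck=[(-.087,0),(.087,0),(.087,.098),(-.06,.076),(-.087,.055)]
RACK=[ext(ck,.088,.097),ext(ck,-.097,-.088),ext([(-.084,0),(.087,0),(.087,.051),(.078,.051),(-.084,.0167)],-.09,.09)]
CHOCK=[box(-.035,-.023,-.025,.025,0,.042),ext([(-.035,0),(.035,0),(.035,.0015),(.013,.014),(-.035,.014)],-.025,.025)]
TRAY=[box(-.033,.033,-.088,.088,0,.01)]
t=np.linspace(0,2*np.pi,32)
STAND=[np.array([[.026*np.cos(a),.026*np.sin(a),z] for a in t for z in(0,.15)])]
LIE=[np.array([[.026*np.cos(a),y,.026+.026*np.sin(a)] for a in t for y in(-.075,.075)])]
def render(c,parts,p,z=0):
    m=np.zeros((384*S,512*S),np.uint8);M=P(c);cs,sn=np.cos(p[2]),np.sin(p[2]);R=np.array([[cs,-sn,0],[sn,cs,0],[0,0,1]])
    for v in parts:
        X=v@R.T+[p[0],p[1],z];q=np.c_[X,np.ones(len(X))]@M.T;q=(q[:,:2]/q[:,2:]+.5)*S-.5
        cv2.fillConvexPoly(m,cv2.convexHull(np.round(q*16).astype(np.int32)),1,shift=4)
    return m
def best(c,q,near,z=0):
    b=None
    for d in silhouettes(c,q):
        k=d["mask"];v,u=np.nonzero(k)
        e=np.hypot(*(np.array([u.mean(),v.mean()])-proj(c,[*near[:2],z])))
        if e<25 and (b is None or d["confidence"]>b[0]): b=(d["confidence"],k)
    return None if b is None else cv2.resize(b[1].astype(np.uint8),None,fx=S,fy=S,interpolation=0)
def fit(q,parts,p0,views=("scene","top"),z=0,yaw=True,zc=.02):
    ms={c:best(c,q,p0,zc) for c in views};ms={c:m for c,m in ms.items() if m is not None}
    def cost(x):
        p=[p0[0]+x[0]*.01,p0[1]+x[1]*.01,p0[2]+(x[2]*.1 if yaw else 0)];e=0
        for c,m in ms.items():
            r=render(c,parts,p,z);e+=1-(r&m).sum()/max(1,(r|m).sum())
        return e/len(ms)
    n=3 if yaw else 2
    s=minimize(cost,np.zeros(n),method="Nelder-Mead",options=dict(initial_simplex=np.vstack([np.zeros(n),np.eye(n)*.8]),maxiter=150))
    x=np.append(s.x,0)[:3];p=np.array(p0)+x*[.01,.01,.1];print(q,list(ms),"x,y mm",(p[:2]*1e3).round(1),"yaw",np.degrees(p[2]).round(1),"1-IoU",round(s.fun,3));return p
E
python3 - <<'E'
from fit import *
camera("scene");camera("top")
for v in(("scene","top"),("scene",),("top",)):
    fit("rack",RACK,[.47,.252,-.03],v)
    fit("pen_tray",TRAY,[.438,-.29,-.01],v)
    fit("mailing_tube",STAND,[.424,-.066,0],v,yaw=False,zc=.075)
fit("chock",CHOCK,[.447,.067,-.39],("top",))
E
```

```text
rack ['scene', 'top'] x,y mm [469.  252.4] yaw -2.5 1-IoU 0.063
pen_tray ['scene', 'top'] x,y mm [ 439.9 -291.1] yaw -2.5 1-IoU 0.135
mailing_tube ['scene', 'top'] x,y mm [423.4 -69.3] yaw 0.0 1-IoU 0.092
rack ['scene'] x,y mm [475.1 251.4] yaw -3.0 1-IoU 0.043
pen_tray ['scene'] x,y mm [ 444.2 -289.5] yaw -0.4 1-IoU 0.157
mailing_tube ['scene'] x,y mm [425.8 -70.1] yaw 0.0 1-IoU 0.036
rack ['top'] x,y mm [467.1 252. ] yaw -2.8 1-IoU 0.064
pen_tray ['top'] x,y mm [ 438.5 -290.9] yaw -2.9 1-IoU 0.071
mailing_tube ['top'] x,y mm [421.1 -69.2] yaw 0.0 1-IoU 0.075
chock ['top'] x,y mm [449.3  69.1] yaw -21.1 1-IoU 0.073
```

```bash
cat >> h.py <<'E'
def head(o): return np.degrees(2*np.arctan2(o[1],o[0]))
def to(x,y,z,psi):
    o=ctrl.get_obs();q=o["orientation"];h=head(q);a=np.radians(h);p=o["tool_pos"];d=np.array([x,y,z])-p
    print("from",p.round(4),"head",h.round(2),"shift",np.round([d[0]*np.cos(a)+d[1]*np.sin(a),d[0]*np.sin(a)-d[1]*np.cos(a),-d[2]],4),"turn",round((h-psi+180)%360-180,2),"t",round(o["clock"],2),"F",o["wrist_force"].round(1))
E
python3 -c "
from h import *
to(.425,.0806,.213,68.5)"
```

```text
from [ 0.2077 -0.4821  0.2131] head 23.31 shift [ 4.222e-01 -4.308e-01  1.000e-04] turn -45.19 t 1.95 F [ 0.1  0.  -0.3]
```

Emit:
move_arm:
  motion:
    - [[0.422,-0.431,0],-45,1]
    - [[0.422,-0.431,0],-45,1]
    - [[0.422,-0.431,0],-45,1]
    - [[0.422,-0.431,0],-45,1]
    - [[0.422,-0.431,0],-45,1]
    - [[0.422,-0.431,0],-45,1]
    - [[0.422,-0.431,0],-45,1]
    - [[0.422,-0.431,0],-45,1]
    - [[0.422,-0.431,0],-45,1]
    - [[0.422,-0.431,0],-45,1]

```text
clock: 2.78
tool_pos: [0.3579, -0.0915, 0.2135]
orientation: [0.828, 0.561, 0.0, 0.0]
wrist_force: [1.2, -0.3, -0.6]
width: 0.0856
finger_force: 0.0
```

```bash
python3 -c "
from h import *
to(.425,.0806,.12,68.5)"
```

```text
from [ 0.3579 -0.0915  0.2135] head 68.29 shift [ 0.1847 -0.0013  0.0935] turn -0.21 t 2.78 F [ 1.2 -0.3 -0.6]
```

Emit:
move_arm:
  motion:
    - [[0.04,0,0],0,1]
    - [[0.08,0,0],0,1]
    - [[0.12,0,0],0,1]
    - [[0.16,-0.001,0.02],0,1]
    - [[0.185,-0.001,0.06],0,1]
    - [[0.185,-0.001,0.09],0,1]
    - [[0.185,-0.001,0.09],0,1]

```text
clock: 3.37
tool_pos: [0.4217, 0.0799, 0.1179]
orientation: [0.827, 0.563, -0.004, -0.002]
wrist_force: [-1.3, -0.6, -0.0]
width: 0.0856
finger_force: 0.0
```

```bash
python3 - <<'E'
from fit import *
a=camera("scene");b=camera("top")
cv2.imwrite("pics/c2.png",np.hstack([cv2.resize(b[190:260,200:300],(500,350),interpolation=3),cv2.resize(a[180:250,220:280],(300,350),interpolation=3)]))
for c in("scene","top"):
    for d in landmark_of(c,"chock"):print(c,np.round(d["xyz"],4),round(d["confidence"],2))
to(.425,.0806,.036,68.5)
E
```

```text
scene [ 0.4514  0.0731 -0.0006] 0.84
from [0.4259 0.0785 0.125 ] head 68.26 shift [ 0.0016 -0.0016  0.089 ] turn -0.24 t 3.57 F [0.  0.2 0.2]
```

View pics/c2.png

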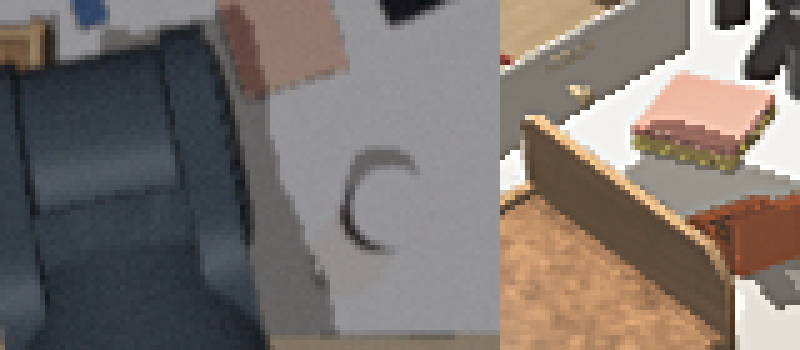

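Emit:
move_arm:
  motion:
    - [[0.002,-0.002,0.04],0,1]
    - [[0.002,-0.002,0.075],0,1]
    - [[0.002,-0.002,0.088],0,1]
    - [[0.002,-0.002,0.088],0,1]
    - [[0.002,-0.002,0.088],0,0]
    - [[0.002,-0.002,0.088],0,0]
    - [[0.002,-0.002,0.088],0,0]
    - [[0.002,-0.002,0.088],0,0]
    - [[0.002,-0.002,0.088],0,0]
    - [[0.002,-0.002,0.088],0,0]
  grip_force: 40

```text
clock: 4.4
tool_pos: [0.4243, 0.0816, 0.0357]
orientation: [0.828, 0.561, 0.0, 0.0]
wrist_force: [-0.2, 0.3, 0.4]
width: 0.0123
finger_force: 0.0
```

```bash
python3 - <<'E'
from h import *
o=ctrl.get_obs();print(o["width"],o["finger_force"]);to(.425,.0806,.14,68.5)
E
```

```text
0.012300582207475022 0.0
from [0.4243 0.0816 0.0357] head 68.31 shift [-0.0007  0.001  -0.1043] turn -0.19 t 4.4 F [-0.2  0.3  0.4]
```

Emit:
move_arm:
  motion:
    - [[0,0,0],0,0]
    - [[0,0,0],0,0]
    - [[0,0,-0.03],0,0]
    - [[0,0,-0.07],0,0]
    - [[0,0,-0.11],0,0]
    - [[0,0,-0.13],0,0]
    - [[0,0,-0.13],0,0]

```text
clock: 4.98
tool_pos: [0.4264, 0.082, 0.1696]
orientation: [0.827, 0.561, 0.003, 0.001]
wrist_force: [-0.1, 0.9, 0.2]
width: 0.0002
finger_force: 0.0
```

```bash
python3 - <<'E'
from h import *
o=ctrl.get_obs();print(o["width"],o["finger_force"]);to(.4386,.2536,.08,87.2)
E
```

```text
0.00017030247031121876 0.0
from [0.4264 0.082  0.1696] head 68.31 shift [ 0.1639 -0.0521  0.0896] turn -18.89 t 4.98 F [-0.1  0.9  0.2]
```

```bash
python3 - <<'E'
from fit import *
a=camera("scene");b=camera("top")
cv2.imwrite("pics/c3.png",np.hstack([cv2.resize(b[190:260,200:300],(400,350),interpolation=3),cv2.resize(a[180:250,220:300],(400,350),interpolation=3)]))
for c in("scene","top"):
    for d in landmark_of(c,"chock"):print(c,np.round(d["xyz"],4),round(d["confidence"],2))
E
```

```text
scene [0.4507 0.0748 0.0007] 0.68
```

View pics/c3.png

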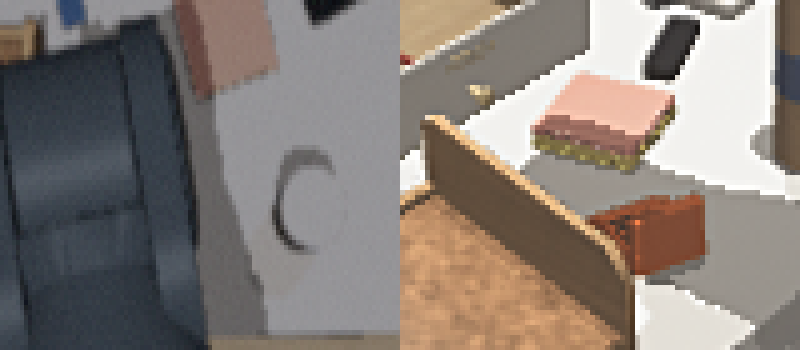

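```bash
python3 - <<'E'
from fit import *
a=camera("scene")
d=silhouettes("scene","chock")[0];m=d["mask"];k=max(cv2.findContours(m.astype(np.uint8),0,2)[0],key=cv2.contourArea)
print(d["confidence"],m.sum(),cv2.boundingRect(k),cv2.approxPolyDP(k,1.5,True)[:,0].tolist())
for p in([.452,.071,-.375],[.451,.075,-.375]):
    r=cv2.resize(render("scene",CHOCK,p),(512,384),interpolation=3)
    # hide behind rack
    rk=cv2.resize(render("scene",RACK,[.471,.252,-.049]),(512,384),interpolation=3)
    v=(r>0)&(rk==0);kk=max(cv2.findContours(v.astype(np.uint8),0,2)[0],key=cv2.contourArea)
    print(v.sum(),cv2.boundingRect(kk),cv2.approxPolyDP(kk,1.5,True)[:,0].tolist(),(v&m).sum()/(v|m).sum())
E
```

```text
0.62 263 (258, 219, 23, 16) [[258, 224], [266, 234], [280, 229], [280, 221], [278, 219], [268, 219]]
266 (258, 218, 23, 18) [[280, 230], [279, 218], [258, 223], [267, 235]] 0.8960573476702509
258 (258, 219, 23, 17) [[280, 231], [279, 219], [268, 220], [258, 224], [267, 235]] 0.8741007194244604
```

Emit:
move_arm:
  motion:
    - [[0,0,0],0,1]
    - [[0,0,0.0],0,1]
    - [[0,0,0.03],0,1]
    - [[0,0,0.06],0,1]
    - [[0,0,0.09],0,1]
    - [[0,0,0.11],0,1]
    - [[-0.001,0.001,0.13],0,1]
    - [[-0.001,0.001,0.134],0,1]
    - [[-0.001,0.001,0.134],0,0.4]
    - [[-0.001,0.001,0.134],0,0.3]

```text
clock: 6.12
tool_pos: [0.4247, 0.0803, 0.0316]
orientation: [0.828, 0.561, -0.0, -0.0]
wrist_force: [0.9, 0.4, -0.2]
width: 0.0637
finger_force: 0.0
```

Emit:
move_arm:
  motion:
    - [[0,0,0],0,0]
    - [[0,0,0],0,0]
    - [[0,0,0],0,0]
    - [[0,0,0],0,0]
    - [[0,0,0],0,0]
    - [[0,0,0],0,0]
  grip_force: 60

```text
clock: 6.62
tool_pos: [0.4246, 0.0803, 0.0313]
orientation: [0.828, 0.561, 0.0, 0.0]
wrist_force: [-0.6, 0.5, 0.1]
width: -0.0001
finger_force: 0.0
```

```bash
python3 - <<'E'
from h import *
o=ctrl.get_obs();print(o["width"],o["finger_force"]);to(.4386,.2536,.08,87.2)
a=camera("scene");cv2.imwrite("pics/c4.png",cv2.resize(a[140:260,220:380],(800,600),interpolation=3))
E
```

```text
-9.96251278990635e-05 0.0
from [0.4246 0.0803 0.0313] head 68.31 shift [ 0.1662 -0.0511 -0.0487] turn -18.89 t 6.62 F [-0.6  0.5  0.1]
```

View pics/c4.png

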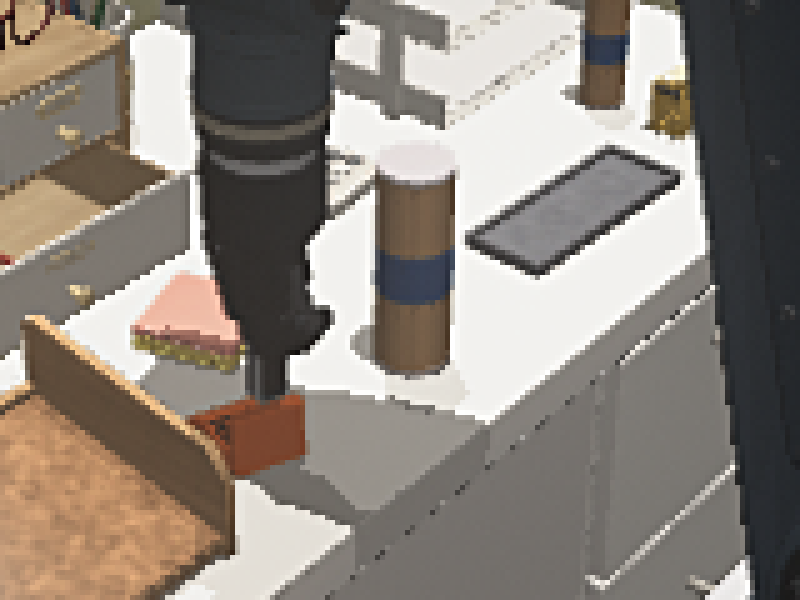

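```bash
python3 - <<'E'
from fit import *
p=np.array([.452,.071]);a=-.375;R=np.array([[np.cos(a),-np.sin(a)],[np.sin(a),np.cos(a)]])
for x in(-.035,-.023):
  for y in(-.025,.025):
    X=p+R@[x,y];print("rib top",x,y,X.round(4),(5*(proj("scene",[*X,.042])-[220,140])).round())
o=ctrl.get_obs();t=o["tool_pos"]
for dz in(0,.03,.06,.1):print("tcp",dz,(5*(proj("scene",t+[0,0,dz])-[220,140])).round())
for c in("scene","top"):
    k=get_calibration(c);print(np.array(k["camera_matrix"]).round(1).tolist())
print(o["q"].round(3))
E
```

```text
rib top -0.035 -0.025 [0.4103 0.0606] [304. 399.]
rib top -0.035 0.025 [0.4286 0.1071] [232. 422.]
rib top -0.023 -0.025 [0.4214 0.0562] [294. 389.]
rib top -0.023 0.025 [0.4398 0.1027] [223. 412.]
tcp 0 [266. 419.]
tcp 0.03 [265. 379.]
tcp 0.06 [264. 339.]
tcp 0.1 [263. 283.]
[[455.0, 0.0, 264.7], [0.0, 455.0, 187.6], [0.0, 0.0, 1.0]]
[[437.8, 0.0, 252.3], [0.0, 437.8, 196.0], [0.0, 0.0, 1.0]]
[ 0.187  0.229 -0.54   0.802  0.     2.136]
```

```bash
python3 - <<'E'
from h import *
a=camera("scene")
for r in range(206,236): print(r,' '.join('%3d,%3d,%3d'%tuple(a[r,c]) for c in range(266,283,2)))
E
```

```text
206 185,208,255  44, 47, 53  44, 46, 50  45, 48, 52  45, 47, 51  45, 47, 51  45, 48, 51  46, 48, 52  52, 53, 56
207 191,215,255  56, 60, 77  42, 44, 48  44, 47, 50  44, 47, 51  46, 49, 52  45, 47, 51  46, 48, 51  36, 38, 41
208 107,121,175  66, 78, 99  43, 44, 47  46, 48, 52  44, 47, 51  45, 48, 51  45, 47, 51  42, 44, 48  14, 17, 20
209  84, 92,136  94,171,193  47, 48, 50  45, 49, 52  45, 47, 50  44, 47, 50  42, 44, 47  29, 32, 35 185,191,192
210  77, 80,121  60, 95,106  45, 46, 50  43, 45, 49  44, 48, 50  41, 44, 47  24, 26, 29 114,118,120 249,253,254
211  70,105,128 185,204,211  58, 60, 62  46, 49, 53  44, 46, 50  36, 38, 42 191,197,200 255,255,255 245,248,249
212  62,109,125 247,255,255  57, 58, 61  55, 58, 61  44, 47, 51  26, 29, 33 255,255,255 244,247,248 240,242,243
213  71,102,114 163,170,175  57, 59, 62  57, 59, 62  43, 46, 50  27, 29, 33 253,255,255 239,242,243 238,241,242
214  91, 97,102 152,159,165  58, 59, 62  56, 59, 62  46, 48, 52  26, 28, 33 251,254,255 238,242,242 238,241,242
215 139,146,151 151,159,165  58, 59, 62  55, 57, 61  45, 48, 52  28, 30, 34 255,255,255 240,
[... 1559 characters left out ...]
,121  36, 59,116 142,149,153
230  45, 62,105  48, 70,123  47, 69,121  48, 69,122  47, 69,120  48, 70,121  44, 66,119  32, 56,118 141,148,152
231  44, 61,103  47, 70,122  48, 69,121  47, 70,122  47, 69,122  43, 66,122  46, 71,120  93, 99,108 143,150,154
232  41, 59,101  47, 69,122  47, 69,122  44, 67,121  39, 63,121  59, 82,118 105,109,113  99,103,105 141,149,153
233  42, 61,104  46, 68,123  42, 65,121  47, 72,120 100,106,113 103,108,113 105,110,112 141,148,152 143,150,155
234  42, 56, 80  36, 60,120  58, 80,117 101,108,114 106,110,112 104,110,113 103,108,112 105,111,115 141,149,154
235  74, 96,117  63, 77, 97  95,100,104 102,107,110 103,109,113 102,108,113 101,107,112 100,106,111 104,110,114
```

Emit:
move_arm:
  motion:
    - [[0,0,-0.005],0,0.6]
    - [[0,0,-0.005],0,0.6]
    - [[0,0,-0.005],0,0.6]
    - [[0,0,-0.005],0,0.6]
    - [[0,0,0.0],0,0.6]
    - [[0,0,0.005],0,0.6]

```text
clock: 7.22
tool_pos: [0.4247, 0.0803, 0.0258]
orientation: [0.828, 0.561, 0.0, 0.0]
wrist_force: [-0.2, 0.3, 0.4]
width: 0.0516
finger_force: 0.0
```

```bash
python3 - <<'E'
from h import *
o=ctrl.get_obs();print(o["width"],o["finger_force"],o["tool_pos"],o["wrist_force"])
a=camera("scene");cv2.imwrite("pics/c5.png",cv2.resize(a[190:240,250:300],(700,600),interpolation=3))
E
```

```text
0.05158099225138074 0.0 [0.42467008 0.0802691  0.02582839] [-0.19044893  0.34128814  0.40679818]
```

View pics/c5.png

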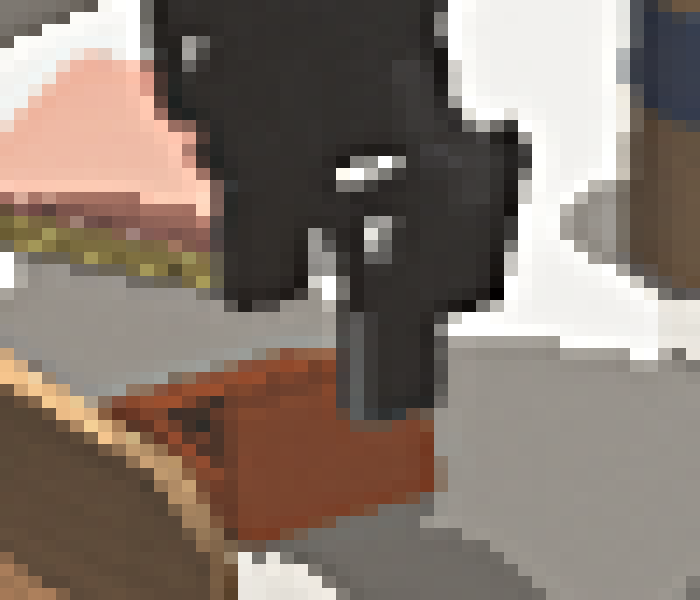

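Emit:
move_arm:
  motion:
    - [[0,0,0.004],0,0.6]
    - [[0,0,0.008],0,0.6]
    - [[0,0,0.012],0,0.6]
    - [[0,0,0.012],0,0.6]

```text
clock: 7.6
tool_pos: [0.4239, 0.0801, 0.0132]
orientation: [0.828, 0.561, -0.001, -0.0]
wrist_force: [-0.3, 0.1, -0.3]
width: 0.0514
finger_force: 0.0
```

```bash
python3 - <<'E'
from h import *
o=ctrl.get_obs();print(o["width"],o["tool_pos"],o["wrist_force"])
a=camera("scene")
t=o["tool_pos"];y=np.array([.929,-.371,0])
for w in(-.026,-.033,-.040):
  for s in(-.011,.011):
    print(w,s,proj("scene",t+y*w+np.array([.371,.929,0])*s).round(1),proj("scene",t+y*w+np.array([.371,.929,0])*s-[0,0,.015]).round(1))
for r in range(212,236): print(r,' '.join('%3d,%3d'%(a[r,c][0],a[r,c][2]) for c in range(270,288)))
E
```

```text
0.0513507741152384 [0.42394424 0.08013251 0.0132298 ] [-0.29019248  0.07175915 -0.32073332]
-0.026 -0.011 [280.6 231.9] [280.6 235.8]
-0.026 0.011 [274.3 234. ] [274.3 237.9]
-0.033 -0.011 [281.7 233.1] [281.7 237. ]
-0.033 0.011 [275.3 235.3] [275.4 239.2]
-0.04 -0.011 [282.8 234.4] [282.8 238.2]
-0.04 0.011 [276.4 236.5] [276.5 240.4]
212  42, 50  38, 46  76, 82  81, 86  44, 49  31, 37 138,143 224,232  83, 90  37, 43  44, 50  45, 50  45, 51  45, 51  44, 50  39, 44  13, 18 255,255
213  41, 49  36, 44  77, 84 150,157  58, 64  28, 33 147,152 167,174  60, 66  37, 43  43, 49  45, 50  46, 51  46, 51  44, 49  37, 42  52, 56 255,255
214  42, 49  37, 44  52, 59 154,160  59, 64  28, 34 152,157 162,169  61, 67  39, 46  44, 50  45, 50  45, 51  45, 51  43, 48  33, 38  53, 56 255,255
215  41, 49  38, 45  47, 54 120,130  49, 57  33, 39  59, 63  60, 66  41, 46  42, 49  44, 50  44, 50  44, 50  44, 50  42, 47  27, 33 115,121 252,255
216  39, 47  35, 41  44, 50 150,164  59, 66  36, 42  41, 46  40, 46  42, 48  43, 49  45, 51  45, 50  46, 51  46, 51  41, 46  23, 28 195,202 253,255
217  36, 42  28, 33 1
[... 2090 characters left out ...]
,120  44,120  42,122  39,121  45,119  59,117  93,107 140,149 142,153 140,152 139,152 139,151 139,152 139,151
232  46,121  44,121  44,121  42,122  40,123  45,119  59,118 100,113 104,112 101,111  99,105 142,152 142,155 140,153 141,153 140,152 140,152 139,152
233  42,122  40,122  47,120  59,118  98,112 103,111 103,113 106,111 104,111 103,111  98,107 143,156 146,159 144,156 141,154 140,153 139,151 139,151
234  58,117  76,113 101,113 103,112 105,112 105,112 104,112 101,111 102,112 102,112  99,110 105,115 103,114 102,112 141,153 144,157 142,154 140,153
235  95,104  99,107 104,111 103,112 103,112 102,112 102,112 102,112 101,111 103,112 101,111 100,109 100,109  98,107 103,114 102,111 140,153 143,155
```

Emit:
move_arm:
  motion:
    - [[0,0,0.005],0,0.6]
    - [[0,0,0.01],0,0.6]
    - [[0,0,0.01],0,0.6]
    - [[0,0,0.01],0,0]
    - [[0,0,0.01],0,0]
    - [[0,0,0.01],0,0]
    - [[0,0,0.01],0,0]
    - [[0,0,0.01],0,0]
    - [[0,0,0.01],0,0]
  grip_force: 50

```text
clock: 8.4
tool_pos: [0.4248, 0.0803, 0.0044]
orientation: [0.828, 0.561, 0.0, 0.0]
wrist_force: [-1.4, 0.4, 4.8]
width: 0.0107
finger_force: 49.4
```

```bash
python3 - <<'E'
from h import *
o=ctrl.get_obs();print(o["width"],o["finger_force"],o["tool_pos"],o["wrist_force"])
E
```

```text
0.010740513116281677 49.38509702682495 [0.42475962 0.08029087 0.00440637] [-1.42683941  0.37184256  4.76543835]
```

Emit:
move_arm:
  motion:
    - [[0,0,-0.02],0,0]
    - [[0,0,-0.05],0,0]
    - [[0,0,-0.08],0,0]
    - [[0,0,-0.11],0,0]
    - [[0,0,-0.14],0,0]
    - [[0,0,-0.14],0,0]

```text
clock: 8.9
tool_pos: [0.4272, 0.0807, 0.149]
orientation: [0.828, 0.561, 0.003, 0.001]
wrist_force: [1.2, 0.3, -0.7]
width: 0.0108
finger_force: 49.1
```

```bash
python3 - <<'E'
from h import *
o=ctrl.get_obs();print(o["width"],o["finger_force"],o["tool_pos"],o["wrist_force"])
a=camera("scene");b=camera("top")
for c in("scene","top"):
    for d in landmark_of(c,"chock"):print(c,np.round(d["xyz"],4),round(d["confidence"],2))
to(.4386,.2536,.144,87.2)
E
```

```text
0.010828167231535533 49.11618411540985 [0.42716313 0.08071379 0.14896588] [ 1.24371926  0.27955308 -0.68837119]
scene [0.4554 0.0716 0.1419] 0.7
from [0.4237 0.0801 0.143 ] head 68.31 shift [ 0.1667 -0.0503 -0.001 ] turn -18.89 t 9.1 F [-0.7  0.5 -2.5]
```

Emit:
move_arm:
  motion:
    - [[0.04,-0.012,0],-6,0]
    - [[0.08,-0.024,0],-12,0]
    - [[0.12,-0.036,0],-18,0]
    - [[0.15,-0.045,0],-19,0]
    - [[0.167,-0.05,0],-19,0]
    - [[0.167,-0.05,0.02],-19,0]
    - [[0.167,-0.05,0.04],-19,0]
    - [[0.167,-0.05,0.06],-19,0]
    - [[0.167,-0.05,0.065],-19,0]
    - [[0.167,-0.05,0.065],-19,0]

```text
clock: 9.93
tool_pos: [0.4379, 0.2529, 0.0766]
orientation: [0.724, 0.69, -0.003, -0.001]
wrist_force: [-1.0, -0.1, -1.3]
width: 0.0109
finger_force: 49.0
```

```bash
python3 - <<'E'
from fit import *
a=camera("scene");b=camera("top")
for c in("scene","top"):
    for q in("chock","deck"):
        for d in landmark_of(c,q):print(c,q,np.round(d["xyz"],4),round(d["confidence"],2))
o=ctrl.get_obs();t=o["tool_pos"];print(o["width"],o["finger_force"])
p0=[t[0]+.029,t[1],-.049]
fit("chock",CHOCK,p0,("scene",),z=t[2]-.0044,zc=t[2])
fit("chock",CHOCK,p0,("top",),z=t[2]-.0044,zc=t[2])
to(.4386,.2536,.05,87.2)
E
```

```text
scene chock [0.4664 0.2545 0.0707] 0.5
scene deck [0.4724 0.2471 0.0297] 0.94
top chock [0.4689 0.2542 0.069 ] 0.42
top deck [0.4713 0.2535 0.0309] 0.7
top deck [ 0.425  -0.067   0.0035] 0.33
0.010893453515808742 49.036359786987305
chock ['scene'] x,y mm [464.6 257.1] yaw -24.4 1-IoU 0.377Traceback (most recent call last):
  File "<stdin>", line 9, in <module>
  File "fit.py", line 35, in fit
    s=minimize(cost,np.zeros(n),method="Nelder-Mead",options=dict(initial_simplex=np.vstack([np.zeros(n),np.eye(n)*.8]),maxiter=150))
    res = _minimize_neldermead(fun, x0, args, callback, bounds=bounds,
                               **options)
    fsim[k] = func(sim[k])
              ~~~~^^^^^^^^
    fx = function(np.copy(x), *(wrapper_args + args))
  File "fit.py", line 33, in cost
    return e/len(ms)
           ~^~~~~~~~
ZeroDivisionError: division by zero
```

```bash
python3 -c "
from h import *
to(.4386,.2515,.042,87.2)"
```

```text
from [0.4402 0.254  0.0799] head 87.3 shift [-0.0026 -0.0015  0.0379] turn 0.1 t 10.33 F [-0.1  0.8 -0.7]
```

Emit:
move_arm:
  motion:
    - [[-0.002,-0.001,0.02],0,0]
    - [[-0.002,-0.001,0.028],0,0]
    - [[-0.002,-0.001,0.032],0,0]
    - [[-0.002,-0.001,0.035],0,0]
    - [[-0.002,-0.001,0.037],0,0]
    - [[-0.002,-0.001,0.038],0,0]
    - [[-0.002,-0.001,0.038],0,0]

```text
clock: 10.92
tool_pos: [0.4389, 0.2521, 0.0413]
orientation: [0.724, 0.69, 0.0, -0.0]
wrist_force: [0.1, 0.2, -0.9]
width: 0.0106
finger_force: 49.0
```

```bash
python3 -c "
from h import *
camera('scene')
to(.4386,.2515,.042,87.2)"
```

```text
from [0.4389 0.2521 0.0414] head 87.31 shift [-0.0006 -0.0003 -0.0006] turn 0.11 t 10.97 F [-0.4  0.8 -0.2]
```

Step down further by small amounts until contact.

Emit:
move_arm:
  motion:
    - [[0,0,0.001],0,0]
    - [[0,0,0.002],0,0]
    - [[0,0,0.003],0,0]
    - [[0,0,0.003],0,0]

```text
clock: 11.3
tool_pos: [0.4387, 0.2522, 0.0387]
orientation: [0.723, 0.69, 0.0, -0.0]
wrist_force: [-4.6, 0.5, 7.0]
width: 0.011
finger_force: 50.7
```

Emit:
move_arm:
  motion:
    - [[0,0,0.001],0,0]
    - [[0,0,0.002],0,0]
    - [[0,0,0.002],0,0]

```text
clock: 11.55
tool_pos: [0.4381, 0.2522, 0.0374]
orientation: [0.723, 0.69, 0.0, -0.0]
wrist_force: [-10.0, -1.3, 18.4]
width: 0.011
finger_force: 55.0
```

Emit:
move_arm:
  motion:
    - [[0,0,-0.001],0,0.1]
    - [[0,0,-0.001],0,0.13]
    - [[0,0,-0.001],0,0.14]
    - [[0,0,-0.001],0,0.15]
    - [[0,0,-0.001],0,0.16]
    - [[0,0,-0.001],0,0.17]
    - [[0,0,-0.001],0,0.18]
    - [[0,0,-0.001],0,0.2]
    - [[0,0,-0.001],0,0.22]
    - [[0,0,-0.001],0,0.25]
  grip_force: 20

```text
clock: 12.38
tool_pos: [0.4389, 0.252, 0.0372]
orientation: [0.724, 0.69, 0.0, 0.0]
wrist_force: [-0.2, -0.2, 1.4]
width: 0.0211
finger_force: 0.0
```

```bash
python3 - <<'E'
from h import *
a=camera("scene");camera("top")
for c in("scene","top"):
    for q in("chock","deck"):
        for d in landmark_of(c,q)[:1]:print(c,q,np.round(d["xyz"],4),round(d["confidence"],2))
to(.4386,.2515,.042,87.2)
E
```

```text
scene chock [0.4745 0.253  0.0294] 0.79
scene deck [0.4709 0.2503 0.0285] 0.97
top chock [0.4762 0.2502 0.0304] 0.53
top deck [0.4731 0.2575 0.03  ] 0.92
from [0.4387 0.2519 0.0371] head 87.3 shift [-0.0004 -0.0001 -0.0049] turn 0.1 t 12.68 F [0.3 0.5 0.5]
```

Emit:
move_arm:
  motion:
    - [[0,0,0],0,0.5]
    - [[0,0,0],0,0.5]
    - [[0,0,-0.03],0,0.6]
    - [[0,0,-0.07],0,1]
    - [[0,0,-0.11],0,1]
    - [[0,0,-0.15],0,1]
    - [[-0.04,0,-0.16],0,1]
    - [[-0.08,0,-0.16],0,1]
    - [[-0.12,0,-0.16],0,1]
    - [[-0.16,0,-0.16],0,1]

```text
clock: 13.52
tool_pos: [0.4309, 0.0908, 0.1976]
orientation: [0.723, 0.691, 0.0, 0.0]
wrist_force: [1.1, -0.3, -0.1]
width: 0.0852
finger_force: 0.0
```

```bash
python3 - <<'E'
from h import *
to(.424,-.0685,.19,87.3)
E
```

```text
from [0.4309 0.0908 0.1976] head 87.38 shift [-0.1595  0.0004  0.0076] turn 0.08 t 13.52 F [ 1.1 -0.3 -0.1]
```

Emit:
move_arm:
  motion:
    - [[-0.04,0,0],0,1]
    - [[-0.08,0,0],0,1]
    - [[-0.12,0,0],0,1]
    - [[-0.158,0,0],0,1]
    - [[-0.158,0,0],0,1]
    - [[-0.158,0,0],0,1]

```text
clock: 14.02
tool_pos: [0.4235, -0.0676, 0.1971]
orientation: [0.725, 0.689, 0.0, -0.0]
wrist_force: [0.3, -0.3, 0.0]
width: 0.0853
finger_force: 0.0
```

```bash
python3 - <<'E'
from fit import *
a=camera("scene");b=camera("top")
cv2.imwrite("pics/c6.png",np.hstack([cv2.resize(b[180:255,140:220],(400,375),interpolation=3),cv2.resize(a[100:280,170:360],(400,375),interpolation=2)]))
for c in("scene","top"):
    for q in("chock","deck","tube_mid"):
        for d in landmark_of(c,q)[:2]:print(c,q,np.round(d["xyz"],4),round(d["confidence"],2))
# chock tilted 9deg on deck: rotate model
def tilt(parts):
    c,s=np.cos(np.radians(-9)),np.sin(np.radians(-9));R=np.array([[c,0,s],[0,1,0],[-s,0,c]])
    return [v@R.T for v in parts]
fit("chock",tilt(CHOCK),[.474,.252,-.049],("top",),z=.0305,zc=.03)
fit("chock",tilt(CHOCK),[.474,.252,-.049],("scene",),z=.0305,zc=.03)
to(.424,-.0685,.09,87.3)
E
```

```text
scene chock [0.4712 0.248  0.028 ] 0.57
scene deck [0.4727 0.2475 0.0319] 0.68
scene deck [0.497  0.4852 0.0026] 0.41
scene tube_mid [ 0.5216 -0.4451  0.0507] 0.78
scene tube_mid [ 0.4205 -0.0643  0.0813] 0.63
top chock [0.4741 0.2513 0.0297] 0.71
top deck [0.4697 0.2519 0.0292] 0.69
top tube_mid [ 0.5245 -0.4477  0.0579] 0.76
chock ['top'] x,y mm [469.4 250.2] yaw -0.7 1-IoU 0.081
chock ['scene'] x,y mm [473.8 251.7] yaw -3.7 1-IoU 0.085
from [ 0.4238 -0.065   0.1971] head 87.39 shift [-0.0034  0.0003  0.1071] turn 0.09 t 14.52 F [-0.1 -0.2  1. ]
```

View pics/c6.png

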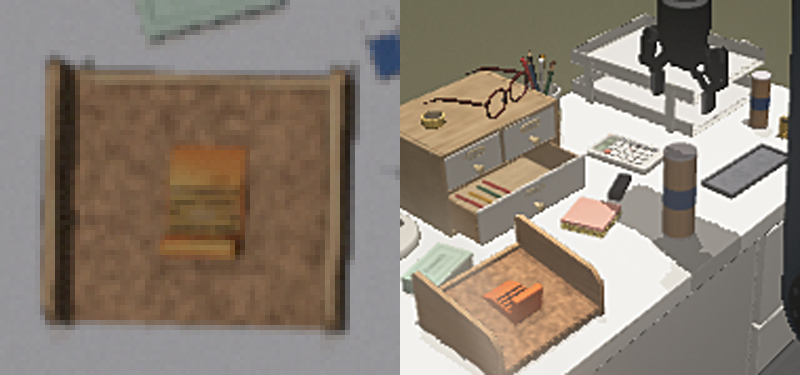

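```bash
python3 - <<'E'
from h import *
t=np.array([.4238,-.065,.1971])
for w in(-.05,.05):
  for z in(.16,.18,.20,.22,.24): print(w,z,proj("scene",[t[0]+w,t[1],z]).round(1))
for z in (0,.15): print(proj("scene",[.424,-.068,z]).round(1))
E
```

```text
-0.05 0.16 [315.6 174.5]
-0.05 0.18 [315.8 168.8]
-0.05 0.2 [316.  163.1]
-0.05 0.22 [316.3 157.2]
-0.05 0.24 [316.5 151.3]
0.05 0.16 [290.1 164.6]
0.05 0.18 [290.1 159.1]
0.05 0.2 [290.2 153.6]
0.05 0.22 [290.2 147.9]
0.05 0.24 [290.2 142.1]
[302.1 210.9]
[303.  171.8]
```

Emit:
move_arm:
  motion:
    - [[-0.003,0,0.03],0,1]
    - [[-0.003,0,0.06],0,1]
    - [[-0.003,0,0.09],0,1]
    - [[-0.003,0,0.112],0,1]
    - [[-0.003,0,0.112],0,0.7]
    - [[-0.003,0,0.112],0,0]
    - [[-0.003,0,0.112],0,0]
    - [[-0.003,0,0.112],0,0]
    - [[-0.003,0,0.112],0,0]
    - [[-0.003,0,0.112],0,0]
  grip_force: 25

```text
clock: 15.35
tool_pos: [0.4246, -0.0688, 0.0863]
orientation: [0.724, 0.69, 0.001, 0.001]
wrist_force: [-1.3, 0.4, 5.9]
width: 0.0513
finger_force: 27.0
```

```bash
python3 - <<'E'
from h import *
o=ctrl.get_obs();print(o["width"],o["finger_force"])
to(.424,-.17,.09,87.5)
E
```

```text
0.051343394807612984 26.96109563112259
from [ 0.4246 -0.0688  0.0863] head 87.31 shift [-0.1011  0.0042 -0.0037] turn -0.19 t 15.35 F [-1.3  0.4  5.9]
```

Emit:
move_arm:
  motion:
    - [[0,0,-0.004],0,0]
    - [[-0.02,0,-0.004],0,0]
    - [[-0.045,0.004,-0.004],0,0]
    - [[-0.07,0.012,-0.004],0,0]
    - [[-0.085,0.022,-0.004],0,0]
    - [[-0.094,0.026,-0.004],0,0]
    - [[-0.094,0.026,-0.004],0,0]
    - [[-0.094,0.026,-0.004],0,0]

```text
clock: 16.02
tool_pos: [0.4447, -0.1637, 0.089]
orientation: [0.724, 0.69, -0.0, -0.001]
wrist_force: [-0.1, -0.3, -1.5]
width: 0.051
finger_force: 26.7
```

```bash
python3 - <<'E'
from h import *
camera("scene");camera("top")
o=ctrl.get_obs();print(o["width"],o["finger_force"])
for c in("scene","top"):
    for q in("tube_mid","pen_tray"):
        for d in landmark_of(c,q)[:2]:print(c,q,np.round(d["xyz"],4),round(d["confidence"],2))
to(.4456,-.176,.09,87.5)
E
```

```text
0.05153081644136758 26.689495146274567
scene tube_mid [ 0.4419 -0.1586  0.0818] 0.77
scene tube_mid [ 0.5204 -0.4446  0.0535] 0.49
scene pen_tray [ 0.4385 -0.2884 -0.0029] 0.68
scene pen_tray [0.4971 0.4849 0.0024] 0.57
top tube_mid [ 0.5246 -0.4462  0.0561] 0.64
top tube_mid [ 0.4441 -0.1623  0.0779] 0.62
from [ 0.4449 -0.1631  0.0892] head 87.36 shift [-0.0128  0.0013 -0.0008] turn -0.14 t 16.32 F [ 0.6  0.5 -2.5]
```

Emit:
move_arm:
  motion:
    - [[-0.012,0.001,0],0,0]
    - [[-0.022,0.001,0.001],0,0]
    - [[-0.032,0.001,0.004],0,0]
    - [[-0.043,0.001,0.007],0,0]
    - [[-0.053,0.001,0.008],0,0]
    - [[-0.063,0.001,0.01],0,0]
    - [[-0.072,0.001,0.012],0,0]
    - [[-0.08,0.001,0.015],0,0]
    - [[-0.09,0.001,0.019],0,0]
    - [[-0.09,0.001,0.019],0,0]

```text
clock: 17.15
tool_pos: [0.4416, -0.2554, 0.0691]
orientation: [0.724, 0.69, -0.0, -0.0]
wrist_force: [0.9, 1.3, 0.4]
width: 0.0514
finger_force: 26.6
```

```bash
python3 - <<'E'
from h import *
a=camera("scene");camera("top")
o=ctrl.get_obs();print(o["width"],o["finger_force"],o["torque"])
for c in("scene","top"):
    for q in("tube_mid","mailing_tube"):
        for d in landmark_of(c,q)[:3]:print(c,q,np.round(d["xyz"],4),round(d["confidence"],2))
for d in silhouettes("scene","mailing_tube"):
    m=d["mask"];print(d["confidence"],m.sum(),cv2.boundingRect(m.astype(np.uint8)))
to(.4456,-.25,.09,87.5)
cv2.imwrite("pics/tilt.png",cv2.resize(a[110:230,270:370],(600,600),interpolation=3))
E
```

```text
0.05146404282472618 26.56989097595215 [ 0.02719726 -0.09463861 -0.01288965]
scene tube_mid [ 0.4424 -0.2161  0.0769] 0.75
scene mailing_tube [ 0.4436 -0.2155  0.0804] 0.67
scene mailing_tube [ 0.4467 -0.1726  0.0142] 0.61
scene mailing_tube [0.472  0.2522 0.0273] 0.48
top tube_mid [0.4685 0.2534 0.0287] 0.67
top tube_mid [ 0.5245 -0.4454  0.0579] 0.51
top mailing_tube [ 0.4461 -0.1727  0.0147] 0.89
top mailing_tube [ 0.5184 -0.4475  0.0044] 0.45
0.86 601 (309, 150, 27, 43)
0.44 412 (245, 194, 30, 20)
from [ 0.4417 -0.2535  0.07  ] head 87.33 shift [ 0.0037  0.0037 -0.02  ] turn -0.17 t 17.5 F [ 0.4 -0.1 -1.5]
```

Emit:
move_arm:
  motion:
    - [[0,0,-0.02],0,0]
    - [[0,0,-0.026],0,0]
    - [[-0.01,0,-0.026],0,0]
    - [[-0.021,0,-0.026],0,0]
    - [[-0.021,0,-0.02],0,0]
    - [[-0.021,0,-0.014],0,0]
    - [[-0.021,0,-0.01],0,0]
    - [[-0.021,0,-0.01],0,0]

```text
clock: 18.17
tool_pos: [0.4398, -0.2742, 0.0783]
orientation: [0.724, 0.69, -0.0, -0.002]
wrist_force: [-0.2, -0.3, -1.4]
width: 0.0515
finger_force: 27.2
```

Emit:
move_arm:
  motion:
    - [[0,0,0.002],0,0]
    - [[0,0,0.004],0,0]
    - [[0,0,0.004],0,0]

```text
clock: 18.42
tool_pos: [0.4408, -0.2745, 0.0757]
orientation: [0.723, 0.69, -0.0, -0.0]
wrist_force: [0.3, -0.1, -1.3]
width: 0.0516
finger_force: 27.2
```

```bash
python3 - <<'E'
from h import *
a=camera("scene");camera("top")
for c in("scene","top"):
    for q in("tube_mid","mailing_tube"):
        for d in landmark_of(c,q)[:3]:print(c,q,np.round(d["xyz"],4),round(d["confidence"],2))
to(.4415,-.29,.068,87.5)
E
```

```text
scene tube_mid [ 0.4417 -0.2373  0.086 ] 0.85
scene mailing_tube [ 0.4448 -0.1941  0.0238] 0.87
top tube_mid [ 0.4445 -0.2398  0.0788] 0.68
top tube_mid [0.4704 0.2532 0.0306] 0.55
top mailing_tube [ 0.4475 -0.1933  0.0247] 0.61
top mailing_tube [ 0.4462 -0.2894 -0.0042] 0.23
from [ 0.4411 -0.2748  0.0763] head 87.31 shift [-0.0152  0.0011  0.0083] turn -0.19 t 18.72 F [ 0.2  0.2 -2.3]
```

Emit:
move_arm:
  motion:
    - [[-0.002,0.0,0.004],0,0]
    - [[-0.007,0.0,0.007],0,0]
    - [[-0.0125,0.0,0.0105],0,0]
    - [[-0.018,0.0,0.0143],0,0]
    - [[-0.023,0.0,0.019],0,0]
    - [[-0.0285,0.0,0.024],0,0]
    - [[-0.0334,0.0,0.0286],0,0]
    - [[-0.038,0.0,0.034],0,0]
    - [[-0.042,0.0,0.0395],0,0]
    - [[-0.0462,0.0,0.0453],0,0]

```text
clock: 19.55
tool_pos: [0.4389, -0.3217, 0.0303]
orientation: [0.724, 0.69, -0.0, 0.0]
wrist_force: [1.2, -3.0, 3.4]
width: 0.0516
finger_force: 26.8
```

```bash
python3 - <<'E'
from h import *
a=camera("scene");camera("top")
o=ctrl.get_obs();print(o["width"],o["finger_force"])
for c in("scene","top"):
    for q in("tube_mid","mailing_tube"):
        for d in landmark_of(c,q)[:3]:print(c,q,np.round(d["xyz"],4),round(d["confidence"],2))
to(.4415,-.29,.068,87.5)
E
```

```text
0.051636536967209545 26.732205748558044
scene tube_mid [ 0.4394 -0.2695  0.0646] 0.67
scene mailing_tube [ 0.4463 -0.2084  0.0285] 0.61
top tube_mid [ 0.4397 -0.2723  0.0575] 0.63
top mailing_tube [ 0.445  -0.2025  0.0296] 0.75
from [ 0.4386 -0.3207  0.0307] head 87.32 shift [ 0.0308  0.0015 -0.0373] turn -0.18 t 19.85 F [ 0.3 -2.4  1.3]
```

Emit:
move_arm:
  motion:
    - [[-0.0035,0.0,0.006],0,0]
    - [[-0.0065,0.0,0.012],0,0]
    - [[-0.0097,0.0,0.0187],0,0]
    - [[-0.012,0.0,0.024],0,0]
    - [[-0.014,0.0,0.029],0,0]
    - [[-0.0155,0.0,0.033],0,0]
    - [[-0.0155,0.0,0.033],0,0]

```text
clock: 20.43
tool_pos: [0.4375, -0.3361, -0.0034]
orientation: [0.724, 0.69, -0.0, -0.001]
wrist_force: [0.5, -0.8, 0.7]
width: 0.0513
finger_force: 25.9
```

```bash
python3 - <<'E'
from h import *
a=camera("scene");camera("top")
o=ctrl.get_obs();print(o["width"],o["finger_force"])
for c in("scene","top"):
    for q in("tube_mid","mailing_tube"):
        for d in landmark_of(c,q)[:3]:print(c,q,np.round(d["xyz"],4),round(d["confidence"],2))
to(.4415,-.29,.068,87.5)
E
```

```text
0.051267530694505556 26.01052075624466
scene tube_mid [ 0.4399 -0.2839  0.0454] 0.61
scene mailing_tube [ 0.4455 -0.2128  0.0291] 0.65
top tube_mid [ 0.4412 -0.285   0.041 ] 0.57
top mailing_tube [ 0.4437 -0.2115  0.0321] 0.72
from [ 0.4378 -0.3359 -0.0022] head 87.33 shift [ 0.0461  0.0016 -0.0702] turn -0.17 t 20.73 F [-0.  -0.3  0.1]
```

Emit:
move_arm:
  motion:
    - [[-0.001,0.0,0.003],0,0]
    - [[-0.002,0.0,0.006],0,0]
    - [[-0.002,0.0,0.009],0,0]
    - [[-0.002,0.0,0.009],0,0]

```text
clock: 21.07
tool_pos: [0.4381, -0.3387, -0.0113]
orientation: [0.724, 0.69, -0.0, 0.0]
wrist_force: [-0.2, -0.8, 0.1]
width: 0.0511
finger_force: 26.0
```

```bash
python3 - <<'E'
from h import *
a=camera("scene");camera("top")
o=ctrl.get_obs();print(o["width"],o["finger_force"])
for c in("scene","top"):
    for q in("tube_mid","mailing_tube"):
        for d in landmark_of(c,q)[:3]:print(c,q,np.round(d["xyz"],4),round(d["confidence"],2))
to(.4415,-.29,.068,87.5)
E
```

```text
0.05127775614090731 26.04091912508011
scene tube_mid [ 0.4369 -0.2847  0.0388] 0.62
scene mailing_tube [ 0.4452 -0.2166  0.0313] 0.76
top tube_mid [ 0.4409 -0.2896  0.034 ] 0.65
top mailing_tube [ 0.4437 -0.211   0.031 ] 0.74
top mailing_tube [0.4758 0.2527 0.0272] 0.55
from [ 0.4381 -0.3386 -0.0112] head 87.3 shift [ 0.0487  0.0011 -0.0792] turn -0.2 t 21.37 F [-0.2 -0.8  1.1]
```

Emit:
move_arm:
  motion:
    - [[0,0.0,0.003],0,0]
    - [[0,0.0,0.005],0,0]
    - [[0,0.0,0.005],0,0]
    - [[0,0.0,0.005],0,0.62]
    - [[0,0,0.005],0,0.64]
    - [[0,0,0.005],0,0.68]
    - [[0,0,0.005],0,0.75]
    - [[0,0,0.005],0,1]
    - [[0,0,0.005],0,1]
    - [[0,0,0.005],0,1]

```text
clock: 22.2
tool_pos: [0.4375, -0.338, -0.0166]
orientation: [0.723, 0.69, -0.0, -0.001]
wrist_force: [-0.2, -0.4, -0.2]
width: 0.0853
finger_force: 0.0
```

Emit:
move_arm:
  motion:
    - [[0,0,-0.03],0,1]
    - [[0,0,-0.07],0,1]
    - [[0.02,0,-0.1],0,1]
    - [[0.05,0,-0.1],0,1]
    - [[0.05,0,-0.1],0,1]

```text
clock: 22.62
tool_pos: [0.4404, -0.2856, 0.0851]
orientation: [0.723, 0.691, 0.001, 0.0]
wrist_force: [-1.4, 0.1, -0.3]
width: 0.0851
finger_force: 0.0
```

```bash
python3 - <<'E'
from fit import *
a=camera("scene");camera("top")
for c in("scene","top"):
    for q in("tube_mid","mailing_tube"):
        for d in landmark_of(c,q)[:3]:print(c,q,np.round(d["xyz"],4),round(d["confidence"],2))
fit("mailing_tube",LIE,[.44,-.288,-.04],("scene",),z=.004,zc=.03)
to(.4395,-.288,.068,87.5)
E
```

```text
scene tube_mid [ 0.44   -0.287   0.0353] 0.63
scene tube_mid [ 0.5191 -0.4458  0.0518] 0.38
scene mailing_tube [ 0.4443 -0.2147  0.031 ] 0.56
scene mailing_tube [ 5.265e-01 -4.467e-01 -1.000e-04] 0.51
top tube_mid [ 0.4388 -0.2922  0.0283] 0.64
top mailing_tube [ 0.4429 -0.2141  0.0344] 0.63
mailing_tube ['scene'] x,y mm [ 452.7 -288.6] yaw 6.4 1-IoU 0.4
from [ 0.4399 -0.2889  0.083 ] head 87.27 shift [ 0.0009 -0.0005  0.015 ] turn -0.23 t 22.97 F [-0.1 -0.4 -0.3]
```

Emit:
move_arm:
  motion:
    - [[0.0,0,0.03],0,1]
    - [[0.0,0,0.06],0,1]
    - [[0.0,0,0.08],0,1]
    - [[0.0,0,0.089],0,1]
    - [[0.0,0,0.089],0,0.7]
    - [[0.0,0,0.089],0,0]
    - [[0.0,0,0.089],0,0]
    - [[0.0,0,0.089],0,0]
    - [[0.0,0,0.089],0,0]
    - [[0.0,0,0.089],0,0]
  grip_force: 30

```text
clock: 23.8
tool_pos: [0.4412, -0.2891, -0.004]
orientation: [0.724, 0.69, 0.0, 0.001]
wrist_force: [0.5, -0.4, 6.1]
width: 0.051
finger_force: 32.0
```

Emit:
move_arm:
  motion:
    - [[0.0,0,-0.005],0,0]
    - [[0.0,0,-0.03],0,0]
    - [[0.0,0,-0.06],0,0]
    - [[0.0,0,-0.1],0,0]
    - [[0.0,0,-0.14],0,0]
    - [[0.0,0,-0.165],0,0]
    - [[0.0,0,-0.165],0,0]
    - [[0.0,0,-0.165],0,0]

```text
clock: 24.47
tool_pos: [0.4409, -0.2888, 0.1614]
orientation: [0.723, 0.69, 0.0, 0.001]
wrist_force: [0.3, -0.1, -1.6]
width: 0.051
finger_force: 32.4
```

```bash
python3 - <<'E'
from fit import *
camera("scene");camera("top")
o=ctrl.get_obs();print(o["width"],o["finger_force"])
for c in("scene","top"):
    for q in("tube_mid","mailing_tube"):
        for d in landmark_of(c,q)[:3]:print(c,q,np.round(d["xyz"],4),round(d["confidence"],2))
to(.515,.2515,.16,87.2)
E
```

```text
0.050950428434707845 32.3864471912384
scene tube_mid [ 0.4382 -0.2854  0.1971] 0.78
scene tube_mid [ 0.5213 -0.4469  0.0526] 0.48
scene mailing_tube [ 0.4476 -0.2152  0.195 ] 0.87
scene mailing_tube [ 0.5232 -0.4486  0.0008] 0.5
scene mailing_tube [0.4725 0.2519 0.0305] 0.49
top tube_mid [ 0.4408 -0.2868  0.1915] 0.83
top mailing_tube [ 0.4425 -0.211   0.1948] 0.87
from [ 0.4396 -0.288   0.1585] head 87.31 shift [ 0.5424  0.0499 -0.0015] turn 0.11 t 24.77 F [-0.1  0.6 -2.1]
```

Emit:
move_arm:
  motion:
    - [[0.03,0,0],0,0]
    - [[0.07,0,0],0,0]
    - [[0.11,0,0],0,0]
    - [[0.15,0,0],0,0]
    - [[0.19,0,0],0,0]
    - [[0.23,0,0],0,0]
    - [[0.27,0,0],0,0]
    - [[0.31,0.01,0],0,0]
    - [[0.35,0.02,0],0,0]
    - [[0.39,0.03,0],0,0]

```text
clock: 25.6
tool_pos: [0.4883, 0.1017, 0.1593]
orientation: [0.724, 0.69, -0.0, -0.0]
wrist_force: [1.9, -0.6, -1.8]
width: 0.0512
finger_force: 32.3
```

```bash
python3 -c "
from h import *
to(.519,.2495,.1,87.2)"
```

```text
from [0.4883 0.1017 0.1593] head 87.31 shift [0.149  0.0238 0.0593] turn 0.11 t 25.6 F [ 1.9 -0.6 -1.8]
```

Emit:
move_arm:
  motion:
    - [[0.04,0.006,0],0,0]
    - [[0.08,0.012,0],0,0]
    - [[0.115,0.018,0],0,0]
    - [[0.14,0.023,0],0,0]
    - [[0.149,0.024,0],0,0]
    - [[0.149,0.024,0.025],0,0]
    - [[0.149,0.024,0.05],0,0]
    - [[0.149,0.024,0.07],0,0]
    - [[0.149,0.024,0.09],0,0]
    - [[0.149,0.024,0.09],0,0]

```text
clock: 26.43
tool_pos: [0.5167, 0.2456, 0.0655]
orientation: [0.724, 0.69, -0.004, -0.001]
wrist_force: [-1.0, 0.0, -2.9]
width: 0.0512
finger_force: 32.2
```

```bash
python3 - <<'E'
from fit import *
camera("scene");camera("top")
for c in("scene","top"):
    for q in("tube_mid","mailing_tube","chock","deck"):
        for d in landmark_of(c,q)[:2]:print(c,q,np.round(d["xyz"],4),round(d["confidence"],2))
to(.519,.2495,.03,87.2)
E
```

```text
scene tube_mid [ 0.521  -0.4443  0.0513] 0.78
scene tube_mid [0.5182 0.2493 0.1034] 0.74
scene mailing_tube [0.5207 0.3185 0.0975] 0.84
scene mailing_tube [ 0.5239 -0.446   0.0017] 0.51
scene chock [0.4746 0.2523 0.0298] 0.62
scene chock [ 0.6265  0.2562 -0.0026] 0.5
scene deck [0.4712 0.2472 0.0314] 0.62
top tube_mid [0.5189 0.2415 0.1015] 0.79
top tube_mid [ 0.5222 -0.4463  0.0554] 0.47
top mailing_tube [ 0.5204 -0.4461  0.0026] 0.62
top deck [0.4713 0.252  0.0281] 0.88
top deck [ 6.400e-01 -1.983e-01  6.000e-04] 0.53
from [0.5199 0.2476 0.0705] head 87.31 shift [ 0.0019 -0.001   0.0405] turn 0.11 t 26.93 F [-0.6 -0.1 -2.1]
```

Emit:
move_arm:
  motion:
    - [[0.003,-0.001,0.015],0,0]
    - [[0.003,-0.001,0.027],0,0]
    - [[0.003,-0.001,0.034],0,0]
    - [[0.003,-0.001,0.036],0,0]
    - [[0.003,-0.001,0.037],0,0]
    - [[0.003,-0.001,0.037],0,0]

```text
clock: 27.43
tool_pos: [0.5189, 0.2505, 0.0331]
orientation: [0.724, 0.69, 0.0, -0.0]
wrist_force: [-0.5, -1.1, -2.3]
width: 0.0508
finger_force: 32.4
```

Emit:
move_arm:
  motion:
    - [[0,0,0.001],0,0]
    - [[0,0,0.002],0,0]
    - [[0,0,0.002],0,0]

```text
clock: 27.68
tool_pos: [0.5189, 0.2505, 0.0311]
orientation: [0.724, 0.69, 0.0, 0.0]
wrist_force: [0.5, 0.3, -2.5]
width: 0.0508
finger_force: 32.4
```

Emit:
move_arm:
  motion:
    - [[0,0,0.001],0,0]
    - [[0,0,0.002],0,0]
    - [[0,0,0.002],0,0]

```text
clock: 27.93
tool_pos: [0.519, 0.2506, 0.0301]
orientation: [0.724, 0.69, 0.001, 0.0]
wrist_force: [-3.2, -1.9, 11.1]
width: 0.0509
finger_force: 33.5
```

Emit:
move_arm:
  motion:
    - [[0,0,0.001],0,0]
    - [[0,0,0.001],0,0]

```text
clock: 28.1
tool_pos: [0.519, 0.2506, 0.0301]
orientation: [0.724, 0.69, 0.001, 0.0]
wrist_force: [-6.5, -3.0, 21.7]
width: 0.0507
finger_force: 34.4
```

```bash
python3 - <<'E'
from fit import *
camera("scene");camera("top")
for c in("scene","top"):
    for q in("tube_mid","mailing_tube","chock","deck"):
        for d in landmark_of(c,q)[:2]:
            if d["xyz"][1]>.1: print(c,q,np.round(d["xyz"],4),round(d["confidence"],2))
to(.513,.2495,.03,87.2)
E
```

```text
scene tube_mid [0.5191 0.2528 0.069 ] 0.7
scene mailing_tube [0.5229 0.3222 0.0643] 0.85
scene chock [0.4754 0.2529 0.0295] 0.68
scene deck [0.4718 0.2472 0.0305] 0.6
top tube_mid [0.5186 0.249  0.062 ] 0.72
top deck [0.4694 0.2518 0.0331] 0.67
from [0.519  0.2506 0.0301] head 87.31 shift [-0.0014 -0.0059  0.0001] turn 0.11 t 28.6 F [-5.8 -4.  18.9]
```

Emit:
move_arm:
  motion:
    - [[0,0,-0.002],0,0]
    - [[0,0,-0.002],0,0]
    - [[0,-0.001,-0.0018],0,0]
    - [[0,-0.002,-0.0017],0,0]
    - [[0,-0.002,-0.0017],0,0]

```text
clock: 29.02
tool_pos: [0.5175, 0.2508, 0.03]
orientation: [0.724, 0.69, 0.001, 0.0]
wrist_force: [3.5, 0.0, 4.6]
width: 0.0511
finger_force: 32.9
```

Emit:
move_arm:
  motion:
    - [[0,-0.001,0.0002],0,0]
    - [[0,-0.001,0.0002],0,0]

```text
clock: 29.18
tool_pos: [0.5166, 0.2509, 0.0298]
orientation: [0.724, 0.69, 0.001, 0.0]
wrist_force: [2.1, -0.8, 5.3]
width: 0.0513
finger_force: 33.0
```

Emit:
move_arm:
  motion:
    - [[0,-0.001,0.0002],0,0]
    - [[0,-0.001,0.0002],0,0]

```text
clock: 29.35
tool_pos: [0.5156, 0.251, 0.0297]
orientation: [0.724, 0.69, 0.001, 0.0]
wrist_force: [2.7, -0.1, 6.4]
width: 0.051
finger_force: 33.0
```

Emit:
move_arm:
  motion:
    - [[0,0,-0.0008],0,0]
    - [[0,0,-0.0008],0,0]

```text
clock: 29.52
tool_pos: [0.5138, 0.2505, 0.0294]
orientation: [0.723, 0.69, -0.001, -0.001]
wrist_force: [0.6, 0.8, 2.3]
width: 0.051
finger_force: 32.6
```

Emit:
move_arm:
  motion:
    - [[0,-0.0007,0.0001],0,0]
    - [[0,-0.0007,0.0001],0,0]

```text
clock: 29.68
tool_pos: [0.5133, 0.2506, 0.0294]
orientation: [0.723, 0.69, -0.001, -0.0]
wrist_force: [0.2, -0.4, -0.6]
width: 0.0511
finger_force: 32.4
```

Emit:
move_arm:
  motion:
    - [[0,-0.0007,0.0001],0,0]
    - [[0,-0.0007,0.0001],0,0]

```text
clock: 29.85
tool_pos: [0.5127, 0.2505, 0.0293]
orientation: [0.723, 0.69, -0.001, -0.0]
wrist_force: [0.2, 0.3, -0.8]
width: 0.0513
finger_force: 32.4
```

Emit:
move_arm:
  motion:
    - [[0,-0.0007,0.0001],0,0]
    - [[0,-0.0007,0.0001],0,0]

```text
clock: 30.02
tool_pos: [0.5123, 0.2507, 0.0294]
orientation: [0.723, 0.69, -0.0, -0.0]
wrist_force: [0.8, -0.3, -3.2]
width: 0.0511
finger_force: 32.4
```

```bash
python3 - <<'E'
from fit import *
camera("scene");camera("top")
for c in("scene","top"):
    for q in("tube_mid","mailing_tube","chock"):
        for d in landmark_of(c,q)[:2]:
            if d["xyz"][1]>.1: print(c,q,np.round(d["xyz"],4),round(d["confidence"],2))
to(.513,.2495,.03,87.2)
E
```

```text
scene tube_mid [0.5105 0.2555 0.0666] 0.69
scene mailing_tube [0.5211 0.3248 0.0645] 0.74
scene chock [0.4737 0.2524 0.0305] 0.53
from [0.5126 0.2507 0.0296] head 87.3 shift [-0.0012  0.0004 -0.0004] turn 0.1 t 30.42 F [ 0.3 -0.4 -2.4]
```

Emit:
move_arm:
  motion:
    - [[0,-0.0008,0.0004],0,0]
    - [[0,-0.0008,0.0004],0,0]

```text
clock: 30.58
tool_pos: [0.5118, 0.2508, 0.0292]
orientation: [0.724, 0.69, 0.0, -0.0]
wrist_force: [-0.6, 0.1, -2.4]
width: 0.0511
finger_force: 32.4
```

Emit:
move_arm:
  motion:
    - [[0,-0.0008,0.0002],0,0]
    - [[0,-0.0008,0.0002],0,0]

```text
clock: 30.75
tool_pos: [0.5112, 0.2509, 0.0291]
orientation: [0.724, 0.69, 0.0, 0.0]
wrist_force: [0.1, 0.9, -0.7]
width: 0.0512
finger_force: 32.4
```

Emit:
move_arm:
  motion:
    - [[0,-0.0008,0.0002],0,0]
    - [[0,-0.0008,0.0002],0,0]

```text
clock: 30.92
tool_pos: [0.5105, 0.251, 0.029]
orientation: [0.724, 0.69, 0.0, 0.0]
wrist_force: [1.9, -0.8, -1.1]
width: 0.0513
finger_force: 32.4
```

```bash
python3 - <<'E'
from h import *
for i in range(4):
    camera("scene"); o=ctrl.get_obs();print(o["wrist_force"].round(1),o["tool_pos"].round(4))
E
```

```text
[ 1.3  0.1 -0.3] [0.5104 0.251  0.029 ]
[ 1.5 -0.9  0.5] [0.5105 0.251  0.029 ]
[1.3 0.3 0.4] [0.5104 0.251  0.029 ]
[ 2.2 -0.1  1.7] [0.5105 0.251  0.029 ]
```

Emit:
move_arm:
  motion:
    - [[0,-0.0004,0.0001],0,0]
    - [[0,-0.0004,0.0001],0,0]

```text
clock: 31.28
tool_pos: [0.5101, 0.251, 0.029]
orientation: [0.724, 0.69, 0.0, 0.0]
wrist_force: [1.9, -0.0, 1.4]
width: 0.051
finger_force: 32.6
```

```bash
python3 - <<'E'
from h import *
f=[]
for i in range(4):
    a=camera("scene"); o=ctrl.get_obs();f.append(o["wrist_force"])
print(np.mean(f,0).round(2),o["tool_pos"].round(4))
b=camera("top")
cv2.imwrite("pics/c7.png",np.hstack([cv2.resize(b[185:255,140:220],(400,350),interpolation=3),cv2.resize(a[200:270,190:270],(400,350),interpolation=3)]))
E
```

```text
[2.49 0.19 2.23] [0.5101 0.251  0.0289]
```

View pics/c7.png

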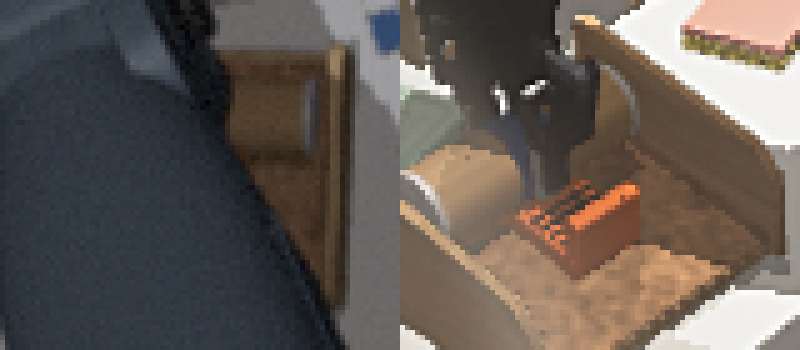

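Emit:
move_arm:
  motion:
    - [[0,0,0],0,0.6]
    - [[0,0,0],0,0.61]
    - [[0,0,0],0,0.62]
    - [[0,0,0],0,0.63]
    - [[0,0,0],0,0.64]
    - [[0,0,0],0,0.66]
    - [[0,0,0],0,0.68]
    - [[0,0,0],0,0.72]
    - [[0,0,0],0,0.78]
    - [[0,0,0],0,0.78]
  grip_force: 20

```text
clock: 32.37
tool_pos: [0.5097, 0.2509, 0.0287]
orientation: [0.724, 0.69, -0.0, -0.0]
wrist_force: [0.4, -0.2, 0.6]
width: 0.0669
finger_force: 0.0
```

```bash
python3 - <<'E'
from h import *
a=camera("scene");o=ctrl.get_obs();print(o["wrist_force"].round(1),o["width"])
for q in("tube_mid","mailing_tube","chock"):
    for d in landmark_of("scene",q)[:2]:
        if d["xyz"][1]>.1: print(q,np.round(d["xyz"],4),round(d["confidence"],2))
E
```

```text
[ 0.1 -0.2  0. ] 0.06676933915138325
tube_mid [0.5088 0.2551 0.0655] 0.96
mailing_tube [0.5153 0.3216 0.0639] 0.83
chock [0.468  0.2515 0.0296] 0.63
```

Released and at rest; rise straight up and move clear.

Emit:
move_arm:
  motion:
    - [[0,0,-0.01],0,0.78]
    - [[0,0,-0.025],0,0.78]
    - [[0,0,-0.05],0,0.78]
    - [[0,0,-0.09],0,0.78]
    - [[0,0,-0.13],0,0.78]
    - [[-0.04,0,-0.16],0,0.78]
    - [[-0.08,0,-0.16],0,0.78]
    - [[-0.12,0,-0.16],0,0.78]
    - [[-0.16,0,-0.16],0,0.78]
    - [[-0.2,0,-0.16],0,0.78]

```text
clock: 33.4
tool_pos: [0.5001, 0.0498, 0.19]
orientation: [0.723, 0.691, 0.001, 0.0]
wrist_force: [1.3, 0.6, -0.3]
width: 0.0667
finger_force: 0.0
```

Emit:
move_arm:
  motion:
    - [[-0.03,0,0],0,0.78]
    - [[-0.05,0,0],0,0.78]
    - [[-0.05,0,0],0,0.78]

```text
clock: 33.65
tool_pos: [0.4977, -0.0019, 0.1897]
orientation: [0.725, 0.689, -0.0, 0.001]
wrist_force: [0.2, 0.1, -0.2]
width: 0.0668
finger_force: 0.0
```

```bash
python3 - <<'E'
from fit import *
for i in range(2):
    camera("scene");camera("top")
    for c in("scene","top"):
        for q in("tube_mid","mailing_tube","chock","deck"):
            for d in landmark_of(c,q)[:2]:
                if d["xyz"][1]>.1: print(c,q,np.round(d["xyz"],4),round(d["confidence"],2))
t9=np.radians(-9);R=np.array([[np.cos(t9),0,np.sin(t9)],[0,1,0],[-np.sin(t9),0,np.cos(t9)]])
fit("chock",[v@R.T for v in CHOCK],[.470,.252,-.049],("top",),z=.0305,zc=.03)
fit("mailing_tube",LIE,[.51,.252,-.049],z=.0368,zc=.062)
E
```

```text
scene mailing_tube [0.5136 0.3213 0.0634] 0.61
scene chock [0.4706 0.2518 0.029 ] 0.58
scene deck [0.4724 0.2474 0.0305] 0.78
scene deck [0.4963 0.4879 0.002 ] 0.35
top tube_mid [0.5085 0.2519 0.061 ] 0.74
top mailing_tube [0.5117 0.3256 0.0648] 0.7
top chock [0.4734 0.254  0.0268] 0.5
top deck [0.4705 0.2532 0.0301] 0.8
scene tube_mid [0.5097 0.2559 0.0664] 0.62
scene mailing_tube [0.5156 0.3241 0.0648] 0.63
scene mailing_tube [0.4703 0.2484 0.0308] 0.51
scene chock [0.4701 0.2532 0.0294] 0.55
scene deck [0.4686 0.2479 0.0309] 0.78
scene deck [0.5153 0.3263 0.0604] 0.66
top tube_mid [0.5118 0.2517 0.0609] 0.76
top mailing_tube [0.5124 0.3275 0.0653] 0.67
top chock [0.4735 0.2507 0.028 ] 0.79
top deck [0.4713 0.2522 0.0293] 0.57
chock ['top'] x,y mm [466.8 253.2] yaw 6.1 1-IoU 0.429
mailing_tube ['scene', 'top'] x,y mm [508.7 248.2] yaw -2.6 1-IoU 0.112
```

```bash
python3 -c "
from plant import ticket
print(ticket.job_done())"
```

```text
the job is handed in; nothing more can be done
None
```

I handed the job in with the chock lying flat in the middle of the cork and the tube resting level against its uphill side. The tube was laid in the pen tray and regripped across its barrel on the way, and the last camera readings showed both pieces at rest with the gripper clear.

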